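# Lock down the spring plunger of a contact fixture with its keeper

## Task

On the bench stands a contact fixture with a spring plunger, and beside it lies its loose four-eared keeper. Pick up the keeper, press it flat onto the plunger with its ears going down through the gaps between the lips, slide it under the lips, away from the robot, until its front ears meet the end walls, and let it come up behind the teeth of the lips, so that it holds the plunger down by itself when you let go. Press gently and only touch the end walls lightly: the fixture must never take more than about 35 N in all, the spring's own push included. Leave the two relays and the screwdriver where they are.

Things in the scene. Friction and masses are not known exactly. Their poses are not given: they have to be found in the camera images.
- fixture: the fixture, fixed: base plate 160 x 120 x 12 mm carrying a black head with plunger and four lips. Origin: underside centre of the plate, on the bench; x axis: the way the keeper slides home; z up. The head is clamped by hand up to 5 mm higher or lower and up to 3 mm further to +x or -x than the figures given here and in the points below; the readings do not show it: find it by feel
- plunger_nominal (a point): fixed point (does not move with the head or plunger): nominal top centre of the brass, domed plunger (18 mm diameter) when out, at fixture x -16, y 0, z 66 mm. Fully in, its top is 12 mm lower
- lips (a point): fixed point, nominal, fixture x 11.5, y 0, z 74 mm: low-x end and top of the front lip pair. Lips are mirrored in y, each reaching inward from a post (inner face |y| 35) to |y| 23 mm; front pair x 11.5 to 38.5, rear pair x -36.5 to -15.5; top z 74, underside z 68. Open from above: |y| < 23, the 27 mm gap between front and rear lips, and all behind the rear lips
- entry (a point): fixed point, nominal, fixture x -26, y 0, z 66 mm: where the centre of the keeper's underside meets the raised plunger when its front ears stand midway in the gaps and its rear ears behind the rear lips (play 6 mm either way in x, 3 mm in y)
- home (a point): fixed point, nominal, fixture x 0, y 0, z 62 mm: centre of the keeper's underside when home (play 1.5 mm in x), 26 mm on from entry, roughly away from the robot. A tooth on the first 4 mm (low-x end) of each lip hangs down to z 65; behind it is a pocket 17 mm long for the ear, which in the front pair ends at an end wall (face at x 32.5, |y| 23 to 35)
- keeper_mid (a point): keeper's centre, 23.5 mm above its underside. Keeper: loose steel plate 66 (x) x 40 (y) x 6 mm with four ears, at x -24 and +24, each 14 mm long in x and reaching to |y| 32 mm; on its middle a black grip fin 12 (x) x 26 (y) mm, top 47 mm above the underside, to be pinched from above across its 12 mm. About 0.13 kg. It lies flat, fin up, and is the same after half a turn. z up
- plunger (a joint): how far the plunger is pressed in, m: 0 out, 0.012 fully in at a hard stop. Its spring pushes back with 3 N at 0, rising by 0.9 N per mm (14 N at the stop). The keeper passes under the teeth when the plunger is in by more than 7 mm (over 9.3 N); trapped behind the teeth and up against the lips, it holds it in by 4 mm
- relay_a: loose relay module, teal top on a dark violet foot, 23 x 41 x 36 mm, origin at its underside centre; a bystander
- relay_b: second loose relay module of the same kind; a bystander
- driver: loose screwdriver, 170 mm long, lying along its x axis; a bystander
Not all that is in view belongs to the job. Of the things shaped like the part that bears keeper_mid, the bare steel one is meant.

How it is judged:
On the way, in this order (a step that is already met when the one before it is completed fails the run):
1. the keeper is lifted off the bench (height (world z) of keeper_mid above 0.06 m), for 0.1 s.
2. the keeper presses the plunger in past the teeth (value of joint plunger above 0.0065 m and contact force between keeper and fixture above 3 N and x of keeper_mid in the frame of fixture below -0.01 m), for 0.1 s.
At the end, for the whole second after the job is handed in: the keeper sits level under all four lips behind their teeth (its centre within 7.5 mm of the fixture's centre along x and 6 mm across, tilt under 0.08 rad, yaw within 0.15 rad), at rest, and holds the plunger in by 2.2 to 5.8 mm (value of joint plunger between 0.0022 and 0.0058 m and x of keeper_mid in the frame of fixture between -0.0075 and 0.0075 m and y of keeper_mid in the frame of fixture between -0.006 and 0.006 m and angle between keeper_mid's own z axis and vertical below 0.08 rad and angle between the x axis of keeper_mid and the x axis of fixture, either way round below 0.15 rad and velocity of joint plunger between -0.01 and 0.01 m/s); the robot touches nothing.
It fails at once if the keeper is pressed or rammed against the fixture with more than 35 N in all (contact forces added, the spring's included) (contact force between keeper and fixture above 35 N).
It fails at once if the fingers push the fixture with more than 35 N (contact force between the fingers and fixture above 35 N).
It fails at once if a bystander is moved by more than 20 mm (distance of relay_a from where it was at the start of the episode above 0.02 m).
It fails at once if a bystander is moved by more than 20 mm (distance of relay_b from where it was at the start of the episode above 0.02 m).
It fails at once if a bystander is moved by more than 20 mm (distance of driver from where it was at the start of the episode above 0.02 m).
It also fails if it takes over 67 s, if anything falls off the work surface, if the arm or the gripper's body presses on something with over 40 N, if the wrist force passes 120 N, or if a joint passes its speed limit or range.

## Robot

A 7-joint arm with a two-finger parallel gripper is mounted at the origin on the work surface. World frame = base frame: x ahead of the robot, y to its left, z up, the work surface at z = 0. Lengths are in m, angles in rad, forces in N, time in s.
With the tool pointing down it reaches from about 0.35 to 0.9 m from the base axis. Payload 19.9 kg.
Tool frame: the origin (TCP) lies on the centre line of the jaws, within the pads' length; the fingertips stand 8 mm ahead of it and the grasp point (between the pads) lies 11 mm behind it; z points along the fingers, x is the direction in which the jaws open and shut, and the axes are right-handed (so a half turn about z gives the same grasp; the last joint's range is limited). The gripper opens to 94 mm and grips with 3 to 60 N. Pads are 16 mm wide; open, the fingers measure 119 mm over their backs; the gripper's body (75 mm by 177 mm) begins 78 mm behind the grasp point.
Start: joints at [-1.234, 0.417, -0.01, 1.614, 0.005, 1.111, -0.053], TCP at [0.231, 0.581, 0.179] pointing down, gripper open.
Joint ranges: [-2.81, 2.81], [-0.39, 2.02], [-1.27, 1.25], [0.06, 2.57], [-1.19, 4.33], [0.19, 2], [-2.82, 2.82]. Speed limits (rad/s): [1.89, 1.89, 2.39, 2.39, 3.01, 3.01, 3.01].

## Interface

Orientations are given as a unit quaternion [w, x, y, z].
In Python, from workcell import state, camera, ctrl gives the robot as it stands.
- The arm moves only by the shell command python3 -m inch 'ROWS' [FORCE]. ROWS is JSON, a list of rows, each a list of 3 entries, a list of its own where there are three numbers: the shift along the tool's x, y, z in cm, then the turn about the tool's z in degrees, then the opening, from 0 (shut) to 1 (fully open). A call has 1 to 20 rows; each row is the pose to reach, as a shift and turn from the pose measured when the call began, along the tool's axes at that moment; what a row does not reach only later rows make up. A row lasts 1/12 s, in which the tool goes at most 41.7 mm and 7.16 degrees, less where a joint would pass 70% of its speed; a pose out of reach is approached as far as the arm can. A call with a gripper value outside its range is refused whole. The fingers move at their own pace and stop on an object; FORCE is the grip in N (left out, the last holds). Time passes only in rows, so rows that repeat a pose let the fingers close. It gives the time, the measured TCP pose, the force and the opening at its end, in the units of the state.
- state(): the state, without advancing time (a new reading comes with each control period).
- camera(name): name is "scene" or "side" or "wrist"; returns a dict with "frame" (480x640x3 uint8, red, green, blue), "depth" (480x640 float32, m along the optical axis (not along the pixel's ray), 0 where there is no reading), "K" (3x3 intrinsics, pixels), "k1" (the pictures are not rectified: a ray, as slopes to the right and down, at radius r is drawn at 1 + k1 r^2 times it, then the intrinsics apply), "world_to_cam" (4x4, takes a point from world to camera coordinates). Camera axes: x right, y down, z forward; pixel columns grow to the right and rows downward; lengths in m; the calibration is good to about 2 mm. A picture is of the moment at which its call begins.
- ctrl.finish_job(): hands the job in, once; it reports no verdict.
The state is a dict: "time": time; "joint_pos": joint angles; "dq": joint speeds; "effort": joint torques, N m; "ee_pos": TCP position; "orientation": TCP orientation; "contact_force": force on the tool from outside, world axes, zero at the start; "torque": the same for the moment, N m; "gripper_width": finger opening in m.
Only numpy, scipy, OpenCV 4.12 (cv2) and the standard library are available. Lean on these libraries where they do the work, as an engineer would, in place of code of your own. Each camera call takes 0.05 s, during which the arm holds its last target. There are 200 camera calls.

## Working session

There is one attempt and no reset: what is moved stays moved. The work goes in short steps, Python scripts to look and compute and a shell command to move; the robot and the scene stay as the last step left them, time stands still between calls to the robot, and variables do not carry over. Pictures are saved under pics/ and viewed, on a budget of 10 in all, crops included, one or two more only if the job needs it, and the job is handed in when it is done.

```bash
mkdir -p pics; ls
python3 - <<'E'
from workcell import state,camera
import cv2,numpy as np
ims=[]
for n in("scene","side"):
    c=camera(n); np.savez(n+".npz",**c); cv2.imwrite(f"pics/{n}0.png",c["frame"][:,:,::-1]); print(n,c["K"].tolist(),c["k1"],np.round(c["world_to_cam"],3).tolist())
print(state())
E
```

```text
pics
scene [[595.1975529551532, 0.0, 320.26641106870113], [0.0, 595.1975529551532, 240.13126574200354], [0.0, 0.0, 1.0]] 0.0024196511080163763 [[0.178, 0.984, 0.012, -0.106], [0.817, -0.141, -0.559, -0.421], [-0.549, 0.109, -0.829, 1.303], [0.0, 0.0, 0.0, 1.0]]
side [[459.3747010082913, 0.0, 311.30307557948686], [0.0, 459.3747010082913, 240.59813341995297], [0.0, 0.0, 1.0]] -0.10725978507302406 [[0.919, -0.394, 0.007, -0.512], [-0.187, -0.453, -0.872, 0.171], [0.347, 0.8, -0.49, 0.524], [0.0, 0.0, 0.0, 1.0]]
{'time': 0.1, 'joint_pos': array([-1.23354648,  0.41791457, -0.01032879,  1.61408566,  0.00470301,
        1.11070355, -0.05302502]), 'dq': array([ 0.00012343, -0.00117714, -0.00103041, -0.00209192,  0.00074923,
        0.00085517,  0.000724  ]), 'effort': array([ 1.94704800e-03, -8.52584410e+01,  6.41118977e-01, -4.26700294e+01,
       -4.86803439e-02,  1.64052931e-02, -1.09804850e-05]), 'ee_pos': array([0.23096546, 0.58037324, 0.17849947]), 'orientation': array([ 3.36365499e-04,  8.27572229e-01,  5.61358986e-01, -4.27004445e-04]), 'contact_force': array([-0.27205826, -0.17169283, -0.69998444]), 'torque': array([-0.04066188, -0.02198175,  0.08322747]), 'gripper_width': 0.09402948147960154}
```

View pics/scene0.png

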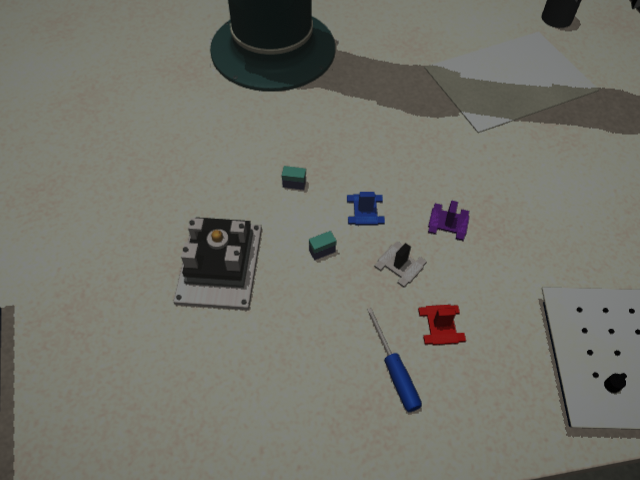

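View pics/side0.png

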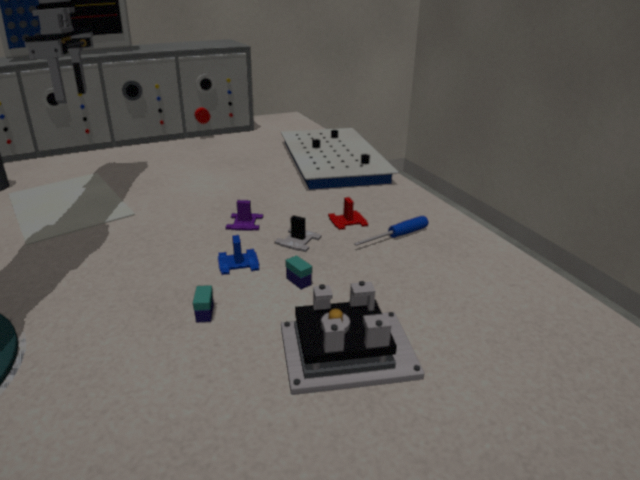

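Four keeper-shaped things in scene view: blue (366,208), purple (450,220), bare grey steel (401,262), red (441,325). The grey one at (401,262) fits "bare steel". The relays are at (293,178) and (322,245), the driver runs (370,310)–(415,405), and the fixture is at (218,262). I'll confirm in one enlarged crop and measure.

```bash
cat > h.py <<'E'
import numpy as np,cv2
from workcell import state,camera
def rays(c,uv):
    uv=np.asarray(uv,float).reshape(-1,2);K=c["K"]
    d=(uv-[K[0,2],K[1,2]])/[K[0,0],K[1,1]]; s=d.copy()
    for _ in range(10): s=d/(1+float(c["k1"])*(s**2).sum(1,keepdims=True))
    return np.c_[s,np.ones(len(s))]
def onplane(c,uv,z):
    M=np.asarray(c["world_to_cam"]);R=M[:3,:3];o=-R.T@M[:3,3]
    w=rays(c,uv)@R; return o+w*((z-o[2])/w[:,2:3])
def bydepth(c,uv):
    M=np.asarray(c["world_to_cam"]);uv=np.asarray(uv,float).reshape(-1,2)
    d=c["depth"][uv[:,1].astype(int),uv[:,0].astype(int)]
    return (rays(c,uv)*d[:,None]-M[:3,3])@M[:3,:3]
def cloud(c):
    v,u=np.mgrid[0:480,0:640]; p=bydepth(c,np.c_[u.ravel(),v.ravel()]); p=p.reshape(480,640,3); p[c["depth"]==0]=np.nan; return p
E
python3 - <<'E'
from h import *
s=dict(np.load("scene.npz"));f=s["frame"]
a=cv2.resize(f[210:310,160:270],None,fx=3.6,fy=3.6,interpolation=cv2.INTER_CUBIC)
b=cv2.resize(f[210:310,345:455],None,fx=3.6,fy=3.6,interpolation=cv2.INTER_CUBIC)
cv2.imwrite("pics/crop1.png",np.hstack([a,b])[:,:,::-1])
p=cloud(s)
x,y,z=np.moveaxis(p,2,0)
hsv=cv2.cvtColor(f,cv2.COLOR_RGB2HSV)
def reg(m,name):
    q=p[m]; print(name,m.sum(),"med",np.round(np.median(q,0),3),"min",np.round(q.min(0),3),"max",np.round(q.max(0),3))
w=np.zeros((480,640),bool);w[205:315,165:275]=1
for lo,hi in((.008,.018),(.02,.05),(.05,.064),(.066,.085)):
    m=w&(z>lo)&(z<hi);reg(m,("fix",lo,hi))
m=(w&(z>.007)).astype(np.uint8); cn=max(cv2.findContours(m,0,1)[0],key=cv2.contourArea)
pl=w&(z>.007)&(z<.017); print(cv2.minAreaRect(p[pl][:,:2].astype(np.float32)))
w[:]=0;w[235:290,370:430]=1
for lo,hi in((.003,.012),(.03,.06)):
    m=w&(z>lo)&(z<hi);reg(m,("keep",lo,hi));print(cv2.minAreaRect(p[m][:,:2].astype(np.float32)))
for n,r in(("ra",(165,190,280,310)),("rb",(230,260,305,340)),("blue",(188,228,345,388))):
    w[:]=0;w[r[0]:r[1],r[2]:r[3]]=1;reg(w&(z>.004),n)
print("table",np.nanmedian(z[330:400,200:300]))
E
```

```text
('fix', 0.008, 0.018) 2106 med [ 0.592 -0.159  0.011] min [ 0.472 -0.236  0.008] max [ 0.631 -0.083  0.018]
('fix', 0.02, 0.05) 2421 med [ 0.55  -0.162  0.045] min [ 0.469 -0.217  0.02 ] max [ 0.596 -0.099  0.05 ]
('fix', 0.05, 0.064) 486 med [ 0.53  -0.153  0.055] min [ 0.504 -0.212  0.05 ] max [ 0.585 -0.108  0.064]
('fix', 0.066, 0.085) 959 med [ 0.546 -0.155  0.075] min [ 0.489 -0.212  0.066] max [ 0.585 -0.108  0.082]
((0.5386672019958496, -0.1599571853876114), (0.1210431307554245, 0.16274109482765198), 75.509765625)
('keep', 0.003, 0.012) 759 med [0.593 0.135 0.005] min [0.526 0.091 0.003] max [0.641 0.18  0.012]
((0.5850768089294434, 0.13809305429458618), (0.08451873809099197, 0.09739376604557037), 73.47560119628906)
('keep', 0.03, 0.06) 162 med [0.592 0.135 0.045] min [0.578 0.124 0.03 ] max [0.602 0.149 0.049]
((0.5896767973899841, 0.13582052290439606), (0.012611097656190395, 0.02809644490480423), 38.37855911254883)
ra 466 med [ 0.394 -0.013  0.032] min [ 0.371 -0.033  0.004] max [0.405 0.01  0.039]
rb 536 med [0.547 0.012 0.033] min [ 0.525 -0.009  0.004] max [0.559 0.035 0.039]
blue 674 med [0.473 0.101 0.007] min [0.433 0.068 0.004] max [0.505 0.14  0.049]
table -0.0013489240815766914
```

View pics/crop1.png

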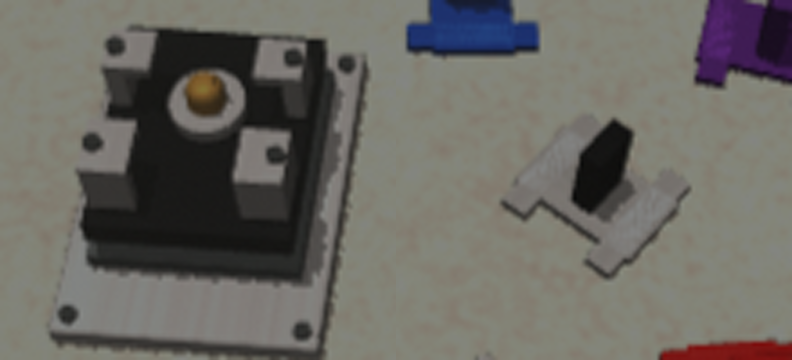

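The crop shows the bare steel keeper at crop (600,190), i.e. scene px (401,262), flat with its fin up. The fixture's plunger is at crop (205,93), i.e. px (217,236), and the front side points away from the robot. Both sizes check out: plate 121x163 mm, fin 12.6x28 mm. I'll go above the keeper.

```bash
cat >> h.py <<'E'
def rows(target,ang):
    "shift (cm) in tool axes and turn (deg) to bring TCP to target with jaw axis at ang deg (mod 180) in world"
    from scipy.spatial.transform import Rotation as Ro
    s=state();R=Ro.from_quat(np.roll(s["orientation"],-1)).as_matrix()
    phi=np.degrees(np.arctan2(R[1,0],R[0,0])); t=-(ang-phi); t=(t+90)%180-90
    print("shift cm",np.round(R.T@(np.asarray(target)-s["ee_pos"])*100,2),"turn",round(t,1),"phi",round(phi,2),"j7",s["joint_pos"][6].round(2),"t",s["time"])
E
python3 - <<'E'
from h import *
s=dict(np.load("scene.npz"));p=cloud(s);x,y,z=np.moveaxis(p,2,0)
w=np.zeros((480,640),bool);w[235:290,370:430]=1
m=w&(z>.042);print(m.sum(),cv2.minAreaRect(p[m][:,:2].astype(np.float32)),np.median(p[m],0))
print("plunger",onplane(s,[[217,236]],.066))
rows([.590,.136,.16],38.4)
E
```

```text
109 ((0.5894492864608765, 0.13610778748989105), (0.012611097656190395, 0.027363590896129608), 38.37855911254883) [0.59033661 0.1365599  0.04563351]
plunger [[ 0.52590961 -0.15468806  0.066     ]]
shift cm [-28.01  49.79   1.88] turn 29.9 phi 68.3 j7 -0.05 t 0.1
```

```bash
python3 -m inch '[[[-28.0,49.8,0],30,0.6],[[-28.0,49.8,0],30,0.6],[[-28.0,49.8,0],30,0.6],[[-28.0,49.8,0],30,0.6],[[-28.0,49.8,0],30,0.6],[[-28.0,49.8,0],30,0.6],[[-28.0,49.8,0],30,0.6],[[-28.0,49.8,0],30,0.6],[[-28.0,49.8,0],30,0.6],[[-28.0,49.8,0],30,0.6],[[-28.0,49.8,0],30,0.6],[[-28.0,49.8,0],30,0.6],[[-28.0,49.8,0],30,0.6],[[-28.0,49.8,0],30,0.6],[[-28.0,49.8,0],30,0.6],[[-28.0,49.8,0],30,0.6],[[-28.0,49.8,0],30,0.6],[[-28.0,49.8,0],30,0.6],[[-28.0,49.8,0],30,0.6],[[-28.0,49.8,0],30,0.6]]' 50
python3 - <<'E'
from h import *
c=camera("wrist");np.savez("w1.npz",**c);cv2.imwrite("pics/w1.png",c["frame"][:,:,::-1])
p=cloud(c);z=p[...,2];m=((z>.042)&(z<.052)).astype(np.uint8)
n,l,st,ce=cv2.connectedComponentsWithStats(m)
for i in range(1,n):
    if st[i,4]>200: print(st[i],cv2.minAreaRect(p[l==i][:,:2].astype(np.float32)),np.median(p[l==i],0))
print("table",np.nanmedian(z)); rows([.590,.136,.16],38.4)
E
```

```text
time: 1.77
ee_pos: [0.5898, 0.137, 0.1789]
orientation: [0.0, 0.944, 0.329, -0.0]
contact_force: [-0.6, -0.0, -0.2]
gripper_width: 0.0566
[317  82  22  33 391] ((0.5178583860397339, 0.24253278970718384), (0.012121021747589111, 0.026663310825824738), 63.06899642944336) [0.51770444 0.24241931 0.04731934]
[191 169  26  25 329] ((0.4671230614185333, 0.10481412708759308), (0.025815527886152267, 0.01204412616789341), 81.69347381591797) [0.46763618 0.10524199 0.04744424]
[312 216  11  25 267] ((0.5872417688369751, 0.13710492849349976), (0.010586392134428024, 0.02559986338019371), 38.30564498901367) [0.58703058 0.13732946 0.04745855]
[411 258  26  24 297] ((0.7068078517913818, 0.17266049981117249), (0.025844426825642586, 0.013267134316265583), 83.86416625976562) [0.70550791 0.1732025  0.04720502]
[ 68 332  64  46 715] ((0.48454606533050537, -0.14481261372566223), (0.09145247936248779, 0.015500007197260857), 75.06583404541016) [ 0.48395976 -0.14455176  0.04730488]
table 0.0011279201756701608
shift cm [-0.04  0.07  1.9 ] turn -0.0 phi 38.36 j7 0.51 t 1.8167
```

View pics/w1.png

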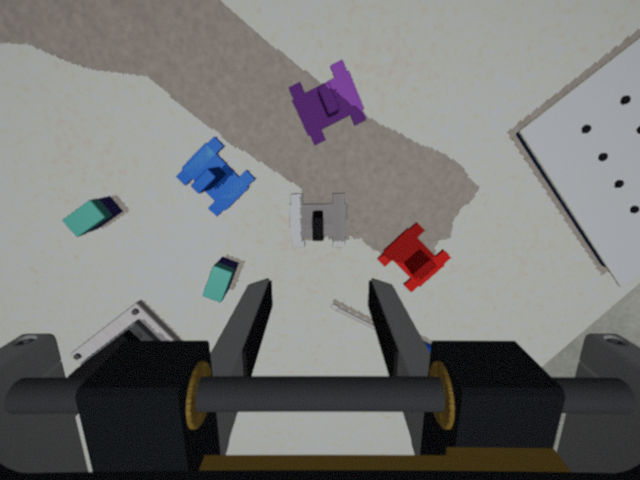

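The wrist view has the steel keeper's fin at (318,226), centred between the jaws (x 272–370) and square to them. It reads 0.587,0.137 against 0.590,0.136 from the scene view, which is good enough for the grasp. Descending and closing.

```bash
python3 -m inch '[[[-0.1,0,4],0,0.6],[[-0.1,0,8],0,0.6],[[-0.1,0,12],0,0.6],[[-0.1,0,14],0,0.6],[[-0.1,0,15.4],0,0.6],[[-0.1,0,15.4],0,0.6],[[-0.1,0,15.4],0,0.4],[[-0.1,0,15.4],0,0],[[-0.1,0,15.4],0,0],[[-0.1,0,15.4],0,0],[[-0.1,0,15.4],0,0],[[-0.1,0,15.4],0,0],[[-0.1,0,15.4],0,0],[[-0.1,0,15.4],0,0],[[-0.1,0,15.4],0,0],[[-0.1,0,15.4],0,0]]' 60
```

```text
time: 3.15
ee_pos: [0.589, 0.136, 0.0249]
orientation: [0.0, 0.944, 0.329, -0.0]
contact_force: [0.1, -0.4, 0.6]
gripper_width: 0.0003
```

The jaws closed on nothing, so I'm looking.

Run:
```python
from h import *
print(state()["gripper_width"])
a=camera("side");b=camera("scene")
A=cv2.resize(a["frame"][150:300,200:400],None,fx=2,fy=2);B=cv2.resize(b["frame"][180:330,310:510],None,fx=2,fy=2)
cv2.imwrite("pics/g1.png",np.hstack([A,B])[:,:,::-1])
```

```text
0.0003040214895236716
```

View pics/g1.png

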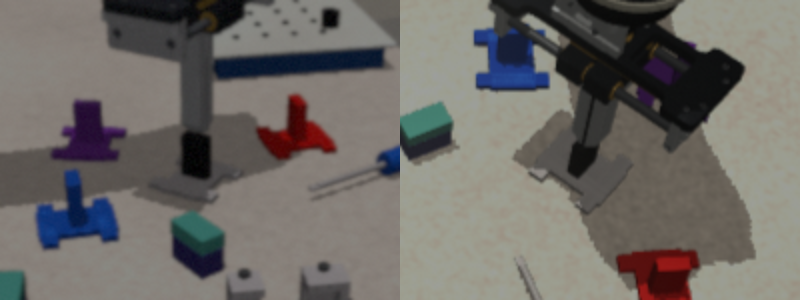

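The left (side) and right (scene) views both show the shut fingers standing on the robot side of the fin, at scene crop (590,120). The fin is at (580,160), so the grasp missed along tool y. I need to know whether the keeper moved or the reading is off.

Run:
```python
from h import *
s=state();print(s["ee_pos"],s["gripper_width"],s["orientation"])
c=camera("scene");np.savez("s2.npz",**c)
p=cloud(c);x,y,z=np.moveaxis(p,2,0)
w=np.zeros((480,640),bool);w[235:300,365:432]=1
g=c["frame"].max(2)
m=w&(z>.03)&(z<.05)&(g<45); q=p[m]; print("dark",m.sum(),np.median(q,0),cv2.minAreaRect(q[:,:2].astype(np.float32)))
m=w&(z>.002)&(z<.012)&(g>60); q=p[m]; print("plate",m.sum(),np.median(q,0),cv2.minAreaRect(q[:,:2].astype(np.float32)))
w[:]=0;w[200:290,370:440]=1
for lo in(.02,.03,.04,.05,.06,.07,.08):
    m=w&(z>lo)&(z<lo+.01)&(g>=45); q=p[m]; 
    if len(q):print("grey",lo,m.sum(),np.median(q,0).round(4),q.min(0).round(3),q.max(0).round(3))
a=camera("side");np.savez("a2.npz",**a);p=cloud(a);x,y,z=np.moveaxis(p,2,0)
w[:]=0;w[150:260,270:325]=1;g=a["frame"].max(2)
m=w&(z>.03)&(z<.05)&(g<45);q=p[m];print("side dark",m.sum(),np.median(q,0))
for lo in(.05,.07,.09):
    m=w&(z>lo)&(z<lo+.01);q=p[m]
    if len(q):print("side",lo,m.sum(),np.median(q,0).round(4))
```

```text
[0.58899485 0.13607621 0.02491182] 0.000818962273566859 [ 3.31794901e-04  9.44471266e-01  3.28593704e-01 -3.07689786e-04]
dark 81 [0.59660152 0.12901084 0.04017194] ((0.5953061580657959, 0.13461443781852722), (0.012115663848817348, 0.022708604112267494), 0.011609096080064774)
plate 840 [0.59418049 0.13336874 0.00462813] ((0.5958882570266724, 0.13471969962120056), (0.1034112200140953, 0.11447180807590485), 80.91016387939453)
grey 0.02 18 [0.4745 0.1126 0.0261] [0.472 0.109 0.02 ] [0.588 0.148 0.03 ]
grey 0.03 11 [0.4742 0.1128 0.0347] [0.473 0.109 0.03 ] [0.477 0.115 0.037]
grey 0.05 18 [0.5926 0.1281 0.0577] [0.586 0.123 0.052] [0.602 0.148 0.06 ]
grey 0.06 60 [0.5989 0.1339 0.0648] [0.586 0.122 0.06 ] [0.606 0.151 0.07 ]
grey 0.07 62 [0.5976 0.1334 0.075 ] [0.586 0.122 0.07 ] [0.605 0.151 0.08 ]
grey 0.08 72 [0.5985 0.1343 0.0852] [0.584 0.123 0.08 ] [0.606 0.152 0.09 ]
side dark 161 [0.58564746 0.13047769 0.04070929]
side 0.05 36 [0.59   0.1308 0.057 ]
side 0.07 87 [0.5835 0.1285 0.0751]
side 0.09 89 [0.5836 0.1288 0.0946]
```

Run:
```python
from h import *
u=np.array([np.cos(np.radians(38.4)),np.sin(np.radians(38.4))]);v=np.array([u[1],-u[0]])
for n,r in(("s2",(200,290,370,440)),("a2",(150,260,270,325))):
    c=dict(np.load(n+".npz"));p=cloud(c);z=p[...,2];w=np.zeros((480,640),bool);w[r[0]:r[1],r[2]:r[3]]=1
    for lo,hi in((.02,.03),(.03,.038),(.038,.047),(.048,.058),(.06,.075),(.075,.09)):
        q=p[w&(z>lo)&(z<hi)][:,:2]-[.589,.136]; q=q[np.hypot(*q.T)<.04]
        if len(q):print(n,lo,len(q),"jaw",np.percentile(q@u,[3,50,97]).round(4),"toolY",np.percentile(q@v,[3,50,97]).round(4))
a=np.load("a2.npz")["frame"];b=np.load("s2.npz")["frame"]
A=cv2.resize(a[205:255,270:325],(440,400),interpolation=cv2.INTER_CUBIC);B=cv2.resize(b[235:290,370:420],(360,396),interpolation=cv2.INTER_CUBIC)
B=cv2.resize(B,(360,400));cv2.imwrite("pics/g2.png",cv2.convertScaleAbs(np.hstack([A,B]),alpha=2)[:,:,::-1])
```

```text
s2 0.02 38 jaw [-0.0047  0.0052  0.0066] toolY [-0.0101  0.0112  0.0132]
s2 0.03 31 jaw [-0.0035  0.0055  0.0068] toolY [-0.0053  0.0116  0.0131]
s2 0.038 42 jaw [-0.005   0.0014  0.0065] toolY [0.004  0.0107 0.0133]
s2 0.048 29 jaw [-0.007   0.0004  0.0089] toolY [0.0068 0.0083 0.0129]
s2 0.06 104 jaw [-0.0096  0.0056  0.0143] toolY [-0.0072  0.0085  0.0101]
s2 0.075 113 jaw [-0.0099  0.0068  0.0144] toolY [-0.0074  0.0083  0.0099]
a2 0.02 70 jaw [-0.0087 -0.0073  0.001 ] toolY [-0.0097  0.0041  0.0141]
a2 0.03 60 jaw [-0.0089 -0.0074  0.0008] toolY [-0.01    0.0046  0.0138]
a2 0.038 75 jaw [-0.0092 -0.0069  0.002 ] toolY [-0.0103  0.0041  0.0138]
a2 0.048 35 jaw [-0.0081 -0.0044  0.0067] toolY [-0.0096  0.0045  0.0105]
a2 0.06 118 jaw [-0.0134 -0.0109  0.0112] toolY [-0.0069  0.0079  0.0108]
a2 0.075 135 jaw [-0.0136 -0.0112  0.0107] toolY [-0.0084  0.0075  0.0107]
```

View pics/g2.png

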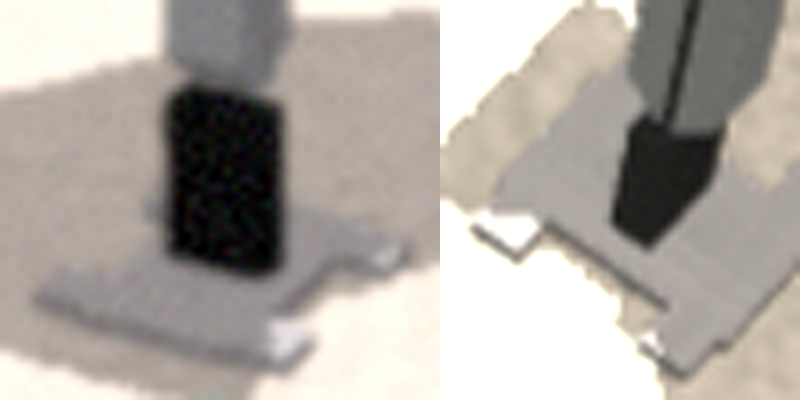

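The enlarged view shows the shut fingers standing directly on top of the fin (fin top at row ~90). So the fingertips are near z≈0.05 even though the TCP reads 0.025. I'll check the true tip height from the earlier wrist and side depth.

Run:
```python
from h import *
c=dict(np.load("w1.npz"));p=cloud(c)
for uv in((265,286),(262,290),(376,286),(380,290),(250,320),(392,320),(245,345)):
    print(uv,p[uv[1],uv[0]].round(4),c["depth"][uv[1],uv[0]])
M=c["world_to_cam"];print("cam pos",(-M[:3,:3].T@M[:3,3]).round(4),"axis",M[2,:3].round(3))
z=p[...,2];q=z[275:300,240:400];print("tip min z",np.nanmin(np.where(q>.08,q,np.nan)))
c=dict(np.load("a2.npz"));p=cloud(c)
for r in range(205,245,3): print(r,p[r,297].round(4),c["frame"][r,297])
s=dict(np.load("side.npz"));p=cloud(s)   # start: TCP z .1785
w=p[40:110,40:100].reshape(-1,3);w=w[(w[:,2]>.1)&(np.hypot(w[:,0]-.231,w[:,1]-.581)<.09)];print("start low finger z",np.percentile(w[:,2],[0,2,5,20]))
```

```text
(265, 286) [0.5607 0.1274 0.2172] 0.18162903
(262, 290) [0.56   0.1272 0.2231] 0.1758815
(376, 286) [0.608  0.1652 0.218 ] 0.18068956
(380, 290) [0.6096 0.1657 0.2219] 0.17713171
(250, 320) [0.5601 0.1272 0.2548] 0.14542216
(392, 320) [0.6086 0.1659 0.2553] 0.1448447
(245, 345) [0.5622 0.1266 0.2712] 0.13022731
cam pos [0.5391 0.2032 0.3851] axis [ 0.173 -0.221 -0.96 ]
tip min z 0.20524867961706633
205 [0.5834 0.1263 0.0753] [65 66 66]
208 [0.5825 0.1241 0.0707] [65 64 64]
211 [0.582  0.1231 0.0655] [66 65 67]
214 [0.5851 0.1311 0.0556] [51 50 52]
217 [0.5865 0.1349 0.0477] [ 8  6 12]
220 [0.5849 0.1308 0.044 ] [4 4 3]
223 [0.5841 0.1289 0.0391] [5 8 7]
226 [0.584  0.1287 0.0333] [1 0 1]
229 [0.5849 0.1311 0.0259] [3 2 2]
232 [0.5847 0.1309 0.0199] [9 9 7]
235 [0.5837 0.1285 0.0152] [1 0 0]
238 [0.5839 0.1291 0.0088] [34 33 31]
241 [0.5816 0.1232 0.0061] [75 73 73]
244 [0.577  0.1116 0.0071] [75 72 73]
start low finger z [0.20314581 0.20855448 0.21514321 0.24061113]
```

All three views agree: the real fingertips are about 26 mm above the reported TCP height (0.205 at 0.179, 0.051 at 0.025), where the data sheet says 8 mm below it. So the reading is about 34 mm low along z, with the sideways position fine. I'll go by the measured tips: open, go 35 mm further down (tips ≈ 0.016), and close.

```bash
python3 -m inch '[[[0,0,-0.3],0,0.5],[[0,0,-0.3],0,0.5],[[0,0,-0.3],0,0.5],[[0,0,-0.3],0,0.5],[[0,0,-0.3],0,0.5],[[0,0,0.8],0,0.5],[[0,0,1.8],0,0.5],[[0,0,2.8],0,0.5],[[0,0,3.4],0,0.5],[[0,0,3.4],0,0.5],[[0,0,3.4],0,0.5]]' 60; python3 -m inch '[[[0,0,0],0,0.2],[[0,0,0],0,0],[[0,0,0],0,0],[[0,0,0],0,0],[[0,0,0],0,0],[[0,0,0],0,0],[[0,0,0],0,0],[[0,0,0],0,0]]' 60
```

```text
time: 4.27
ee_pos: [0.5887, 0.1358, -0.0097]
orientation: [0.0, 0.944, 0.329, -0.001]
contact_force: [-0.7, -0.4, 0.1]
gripper_width: 0.0472
time: 4.93
ee_pos: [0.5888, 0.1359, -0.0095]
orientation: [0.0, 0.945, 0.328, -0.001]
contact_force: [-1.3, -0.7, 3.2]
gripper_width: 0.0118
```

Gripped (opening 11.8 mm for the 12 mm fin). Keeper underside = reported z + 9.5 mm. Lifting and carrying to a spot beside the fixture.

```bash
python3 -m inch '[[[0,0,-1],0,0],[[0,0,-3],0,0],[[0,0,-6],0,0],[[0,0,-9],0,0],[[0,0,-12],0,0],[[0,0,-13],0,0],[[0,0,-13],0,0],[[0,0,-13],0,0]]'
python3 - <<'E'
from h import *
rows([.54,-.06,.125],-14.5)
E
```

```text
time: 5.6
ee_pos: [0.5887, 0.1361, 0.1202]
orientation: [0.0, 0.944, 0.329, -0.001]
contact_force: [-0.8, -0.4, -2.2]
gripper_width: 0.0115
shift cm [-15.99  12.35  -0.45] turn 52.9 phi 38.37 j7 0.53 t 5.6
```

```bash
python3 -m inch '[[[-3,2.5,-0.4],7,0],[[-6,5,-0.4],14,0],[[-9,7.5,-0.4],21,0],[[-12,9.5,-0.4],28,0],[[-15,11.5,-0.4],35,0],[[-16,12.3,-0.4],42,0],[[-16,12.3,-0.4],49,0],[[-16,12.3,-0.4],53,0],[[-16,12.3,-0.4],53,0],[[-16,12.3,-0.4],53,0],[[-16,12.3,-0.4],53,0]]'
python3 - <<'E'
from h import *
print(state()["ee_pos"],state()["gripper_width"])
c=camera("wrist");np.savez("w2.npz",**c);cv2.imwrite("pics/w2.png",c["frame"][:,:,::-1])
p=cloud(c);x,y,z=np.moveaxis(p,2,0)
w=(np.hypot(x-.5387,y+.16)<.13)
for lo,hi in((.008,.017),(.03,.055),(.066,.085)):
    m=w&(z>lo)&(z<hi);q=p[m];print(lo,m.sum(),np.median(q,0).round(4),cv2.minAreaRect(q[:,:2].astype(np.float32)))
E
```

```text
time: 6.52
ee_pos: [0.5391, -0.0594, 0.1236]
orientation: [0.001, 0.992, -0.126, -0.001]
contact_force: [0.5, 1.3, -1.7]
gripper_width: 0.0113
[ 0.53913648 -0.05939589  0.12362224] 0.011319359529901376
0.008 2207 [ 0.6037 -0.1453  0.0124] ((0.5425175428390503, -0.13978193700313568), (0.08093641698360443, 0.16085685789585114), 75.15635681152344)
0.03 908 [ 0.5167 -0.165   0.0474] ((0.5430520176887512, -0.15782639384269714), (0.11425571888685226, 0.04856003820896149), 20.28446388244629)
0.066 831 [ 0.5691 -0.135   0.077 ] ((0.5477870106697083, -0.13996225595474243), (0.07614361494779587, 0.02787480317056179), 15.189988136291504)
```

View pics/w2.png

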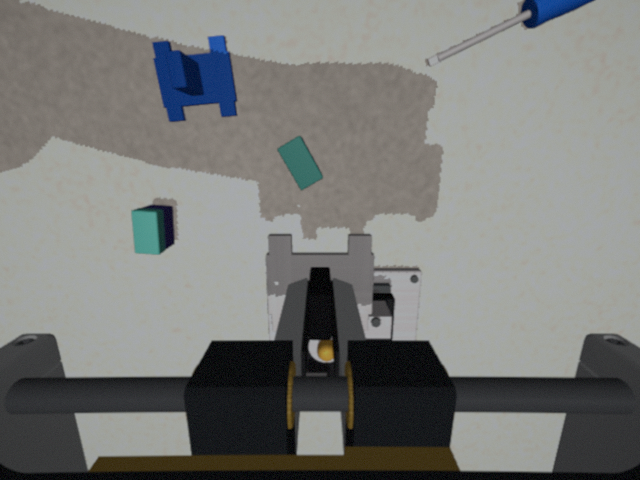

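The wrist view shows the keeper held square, ears symmetric about (320,240). The fixture plate's near edge is at row ~268, the plunger at (322,348), and both relays and the driver are untouched. The plate fits agree (wrist 0.5375,-0.1586 at -14.8°; scene 0.5387,-0.160 at -14.5°), so I'm using 0.538,-0.159 at -14.7°. Going above the entry, then checking keeper against fixture in the same scene camera.

Run:
```python
from h import *
rows([.5126,-.1537,.1236],-14.7)
```

```text
shift cm [-0.22  9.79  0.04] turn 0.2 phi -14.48 j7 0.03 t 6.5667
```

```bash
python3 -m inch '[[[-0.1,3,0],0.2,0],[[-0.2,6,0],0.2,0],[[-0.2,8.5,0],0.2,0],[[-0.2,9.8,0],0.2,0],[[-0.2,9.8,0],0.2,0],[[-0.2,9.8,0],0.2,0],[[-0.2,9.8,0],0.2,0],[[-0.2,9.8,0],0.2,0]]'
python3 - <<'E'
from h import *
s=state();print(s["ee_pos"],s["contact_force"])
ex=np.array([np.cos(np.radians(-14.7)),np.sin(np.radians(-14.7))]);ey=np.array([-ex[1],ex[0]])
c=camera("scene");np.savez("s3.npz",**c);p=cloud(c);z=p[...,2]
w=np.zeros((480,640),bool);w[150:320,140:300]=1
q=p[w&(z>.127)&(z<.147)];d=(q[:,:2]-s["ee_pos"][:2]);k=np.hypot(*d.T)<.06;d=d[k]
print("scene keeper plate n",k.sum(),"z",np.median(q[k][:,2]),"rel TCP x",np.percentile(d@ex,[1,99]),"y",np.percentile(d@ey,[1,99]))
q=p[w&(z>.007)&(z<.017)];print("plate",cv2.minAreaRect(q[:,:2].astype(np.float32)))
a=camera("side");np.savez("a3.npz",**a)
B=cv2.resize(c["frame"][170:310,150:290],(400,400));A=cv2.resize(a["frame"][230:400,260:430],(400,400))
cv2.imwrite("pics/e1.png",cv2.convertScaleAbs(np.hstack([B,A]),alpha=1.6)[:,:,::-1])
E
```

```text
time: 7.23
ee_pos: [0.5131, -0.1526, 0.1238]
orientation: [0.001, 0.992, -0.127, -0.001]
contact_force: [1.0, -0.3, -1.1]
gripper_width: 0.0115
[ 0.5131363  -0.15263119  0.1238303 ] [ 0.97530389 -0.27199764 -1.10579115]
scene keeper plate n 900 z 0.13771145227550438 rel TCP x [-0.03089034  0.03380565] y [-0.02890798  0.03308387]
plate ((0.4944325089454651, -0.13346914947032928), (0.14521735906600952, 0.2874576449394226), 62.59309768676758)
```

View pics/e1.png

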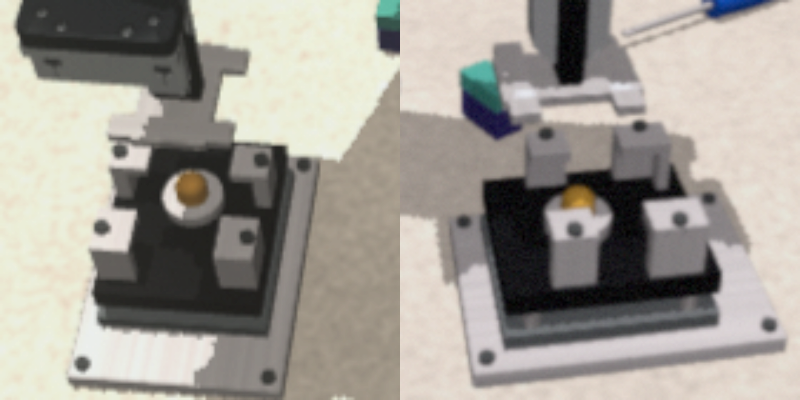

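The scene/side pair shows the keeper level at crop (175,130), above and behind the lips, as wanted. Checking the lip posts' centre line in the same scene camera.

Run:
```python
from h import *
ex=np.array([np.cos(np.radians(-14.7)),np.sin(np.radians(-14.7))]);ey=np.array([-ex[1],ex[0]])
for n in("scene","side","w2"):
    c=dict(np.load(n+".npz"));p=cloud(c);z=p[...,2];d=p[...,:2]-[.538,-.1593];X=d@ex;Y=d@ey
    m=((z>.071)&(z<.086)&(abs(X)<.06)&(abs(Y)<.06)).astype(np.uint8)
    N,l,st,ce=cv2.connectedComponentsWithStats(m)
    for i in range(1,N):
        if st[i,4]>40:
            k=l==i;print(n,st[i,4],"X",np.percentile(X[k],[2,98]).round(4),"Y",np.percentile(Y[k],[2,98]).round(4),"top",np.percentile(z[k],[50,90]).round(4))
    f=c["frame"].astype(int);m=(f[...,0]>f[...,2]+50)&(abs(X)<.06)&(abs(Y)<.06)&(z>.05);
    if m.sum()>5:print(n,"plunger",m.sum(),"X",np.median(X[m]).round(4),"Y",np.median(Y[m]).round(4),"top",np.percentile(z[m],95).round(4))
rows([.5126,-.1537,.085],-14.7)
```

```text
scene 173 X [-0.0387 -0.0165] Y [-0.0449 -0.0237] top [0.0754 0.0773]
scene 168 X [-0.0388 -0.0164] Y [0.0227 0.0432] top [0.0752 0.0774]
scene 232 X [0.0104 0.0373] Y [-0.0439 -0.0237] top [0.0753 0.0774]
scene 229 X [0.0103 0.0367] Y [0.0228 0.0433] top [0.0755 0.0782]
scene plunger 56 X -0.0163 Y -0.0005 top 0.069
side 321 X [0.0096 0.0362] Y [0.0195 0.0409] top [0.0775 0.0787]
side 262 X [-0.0383 -0.0179] Y [0.0191 0.0414] top [0.0776 0.0792]
side 393 X [0.0094 0.0357] Y [-0.0471 -0.0257] top [0.0773 0.0787]
side 331 X [-0.0381 -0.0172] Y [-0.0474 -0.0265] top [0.0774 0.0797]
side plunger 95 X -0.0187 Y -0.0055 top 0.0702
w2 590 X [0.0151 0.035 ] Y [0.0235 0.0442] top [0.0775 0.0795]
w2 plunger 239 X -0.0189 Y 0.0035 top 0.0698
shift cm [-0.02  0.08  3.89] turn 0.1 phi -14.58 j7 0.21 t 7.3333
```

Run:
```python
from h import *
ex=np.array([np.cos(np.radians(-14.7)),np.sin(np.radians(-14.7))]);ey=np.array([-ex[1],ex[0]])
for n,o in(("s3",(.538,-.1593)),("a3",(.538,-.1593)),("w2",(.538+.5391-.5131,-.1593-.0594+.1526))):
    c=dict(np.load(n+".npz"));p=cloud(c);z=p[...,2];d=p[...,:2]-o;X=d@ex;Y=d@ey
    m=(z>.126)&(z<.143)&(abs(X+.025)<.05)&(abs(Y)<.05)
    print(n,m.sum(),"X",np.percentile(X[m],[1,99]).round(4),"Y",np.percentile(Y[m],[1,99]).round(4),"z",np.percentile(z[m],[10,50,90]).round(4))
```

```text
s3 892 X [-0.0566  0.0081] Y [-0.0288  0.0332] z [0.1353 0.1377 0.1395]
a3 1420 X [-0.0585  0.0064] Y [-0.0329  0.0286] z [0.1376 0.1402 0.141 ]
w2 4984 X [-0.0587  0.006 ] Y [-0.0258  0.0339] z [0.1387 0.1396 0.1404]
```

All three views agree the keeper sits +1.2 to +2.7 mm off in fixture y and about 2 mm too far forward. The head is about 3 mm high and 1–2 mm toward -x. Correcting, and going down to just above the lips.

```bash
python3 -m inch '[[[-0.2,0.18,1],0.1,0],[[-0.2,0.18,2.5],0.1,0],[[-0.2,0.18,4],0.1,0],[[-0.2,0.18,5],0.1,0],[[-0.2,0.18,5.2],0.1,0],[[-0.2,0.18,5.2],0.1,0],[[-0.2,0.18,5.2],0.1,0],[[-0.2,0.18,5.2],0.1,0],[[-0.2,0.18,5.2],0.1,0],[[-0.2,0.18,5.2],0.1,0]]'
python3 - <<'E'
from h import *
s=state();print(s["ee_pos"],s["contact_force"],s["torque"])
E
```

```text
time: 8.17
ee_pos: [0.5109, -0.1542, 0.0724]
orientation: [0.001, 0.992, -0.128, -0.001]
contact_force: [0.5, -0.1, -1.5]
gripper_width: 0.0114
[ 0.51090016 -0.15415942  0.0723748 ] [ 0.52007265 -0.07312961 -1.46560433] [-0.05952682  0.08305448 -0.01300637]
```

```bash
python3 -m inch '[[[0,0,0.15],0,0],[[0,0,0.3],0,0],[[0,0,0.3],0,0]]';for i in 1 2; do :; done; python3 -m inch '[[[0,0,0.05],0,0],[[0,0,0.1],0,0],[[0,0,0.1],0,0]]'; python3 -m inch '[[[0,0,0.05],0,0],[[0,0,0.1],0,0],[[0,0,0.1],0,0]]'
```

```text
time: 8.42
ee_pos: [0.5108, -0.1541, 0.0691]
orientation: [0.001, 0.992, -0.128, -0.001]
contact_force: [-0.5, -0.3, -2.6]
gripper_width: 0.0117
time: 8.67
ee_pos: [0.5107, -0.1541, 0.068]
orientation: [0.001, 0.992, -0.128, -0.001]
contact_force: [-0.9, -0.2, -1.5]
gripper_width: 0.0117
time: 8.92
ee_pos: [0.5107, -0.1541, 0.067]
orientation: [0.001, 0.992, -0.128, -0.001]
contact_force: [-0.3, 0.6, -1.3]
gripper_width: 0.0115
```

```bash
python3 -m inch '[[[0,0,0.05],0,0],[[0,0,0.1],0,0],[[0,0,0.1],0,0]]'; python3 -m inch '[[[0,0,0.05],0,0],[[0,0,0.1],0,0],[[0,0,0.1],0,0]]'
```

```text
time: 9.17
ee_pos: [0.5106, -0.1541, 0.0658]
orientation: [0.001, 0.992, -0.128, -0.001]
contact_force: [0.2, 0.6, -1.2]
gripper_width: 0.0115
time: 9.42
ee_pos: [0.5106, -0.1541, 0.0647]
orientation: [0.001, 0.992, -0.128, -0.001]
contact_force: [0.3, 0.7, -1.4]
gripper_width: 0.0117
```

```bash
python3 -m inch '[[[0,0,0.05],0,0],[[0,0,0.1],0,0],[[0,0,0.1],0,0]]'; python3 -m inch '[[[0,0,0.05],0,0],[[0,0,0.1],0,0],[[0,0,0.1],0,0]]'
```

```text
time: 9.67
ee_pos: [0.5105, -0.1541, 0.0637]
orientation: [0.001, 0.992, -0.128, -0.001]
contact_force: [0.1, -0.6, -2.3]
gripper_width: 0.0115
time: 9.92
ee_pos: [0.5105, -0.154, 0.0626]
orientation: [0.001, 0.992, -0.128, -0.001]
contact_force: [-0.5, -1.0, -1.1]
gripper_width: 0.0112
```

The ears are now below the lip tops with no contact. Continuing down to feel for the plunger.

```bash
python3 -m inch '[[[0,0,0.05],0,0],[[0,0,0.1],0,0],[[0,0,0.1],0,0]]'; python3 -m inch '[[[0,0,0.05],0,0],[[0,0,0.1],0,0],[[0,0,0.1],0,0]]'; python3 -m inch '[[[0,0,0.05],0,0],[[0,0,0.1],0,0],[[0,0,0.1],0,0]]'
```

```text
time: 10.17
ee_pos: [0.5104, -0.154, 0.0614]
orientation: [0.001, 0.992, -0.128, -0.001]
contact_force: [0.6, 0.2, -1.9]
gripper_width: 0.0118
time: 10.42
ee_pos: [0.5103, -0.154, 0.0603]
orientation: [0.001, 0.992, -0.128, -0.001]
contact_force: [-0.4, 0.2, -2.7]
gripper_width: 0.0118
time: 10.67
ee_pos: [0.5104, -0.154, 0.0593]
orientation: [0.001, 0.992, -0.128, -0.001]
contact_force: [0.7, 0.3, 1.5]
gripper_width: 0.0117
```

```bash
python3 -m inch '[[[0,0,0.05],0,0],[[0,0,0.1],0,0],[[0,0,0.1],0,0]]'; python3 -m inch '[[[0,0,0.05],0,0],[[0,0,0.1],0,0],[[0,0,0.1],0,0]]'
```

```text
time: 10.92
ee_pos: [0.5104, -0.154, 0.0584]
orientation: [0.001, 0.992, -0.128, -0.001]
contact_force: [-1.3, 0.9, 2.1]
gripper_width: 0.0112
time: 11.17
ee_pos: [0.5104, -0.154, 0.0573]
orientation: [0.001, 0.992, -0.128, -0.001]
contact_force: [-1.4, 0.7, 3.6]
gripper_width: 0.0116
```

Plunger contact felt at reading ≈0.0597 (force stepped +3 N), so the head is about 3 mm high. Pressing to 9 mm depression (reading ≈0.0507, expected about 9.5 N shown).

```bash
python3 -m inch '[[[0,0,0.1],0,0],[[0,0,0.2],0,0],[[0,0,0.2],0,0]]'; python3 -m inch '[[[0,0,0.1],0,0],[[0,0,0.2],0,0],[[0,0,0.2],0,0]]'
```

```text
time: 11.42
ee_pos: [0.5104, -0.154, 0.0552]
orientation: [0.001, 0.992, -0.128, -0.001]
contact_force: [-0.5, -0.3, 4.7]
gripper_width: 0.0122
time: 11.67
ee_pos: [0.5104, -0.154, 0.0531]
orientation: [0.001, 0.992, -0.128, -0.001]
contact_force: [-3.1, 1.2, 6.7]
gripper_width: 0.0112
```

```bash
python3 -m inch '[[[0,0,0.1],0,0],[[0,0,0.2],0,0],[[0,0,0.2],0,0]]'; python3 -m inch '[[[0,0,0.05],0,0],[[0,0,0.1],0,0],[[0,0,0.1],0,0]]'; python3 -c "
from h import *
s=state();print(s['ee_pos'],s['contact_force'],s['torque']);rows(s['ee_pos'],-14.7)"
```

```text
time: 11.92
ee_pos: [0.5104, -0.154, 0.0512]
orientation: [0.0, 0.992, -0.128, -0.001]
contact_force: [-3.5, 1.8, 8.9]
gripper_width: 0.0117
time: 12.17
ee_pos: [0.5105, -0.1541, 0.0504]
orientation: [0.0, 0.992, -0.128, -0.001]
contact_force: [-3.5, 0.7, 9.2]
gripper_width: 0.0118
[ 0.51045821 -0.1540569   0.05035758] [-3.53830853  0.74809184  9.15753634] [ 0.20846892  0.90042486 -0.0275788 ]
shift cm [0. 0. 0.] turn 0.0 phi -14.68 j7 0.28 t 12.1667
```

Pressed about 9 mm in by position and 8.6 mm by force. Now sliding forward along tool +x, in small steps around where the ears meet the teeth.

```bash
python3 -m inch '[[[0.1,0,0],0,0],[[0.2,0,0],0,0],[[0.3,0,0],0,0],[[0.4,0,0],0,0],[[0.4,0,0],0,0]]'; python3 -m inch '[[[0.05,0,0],0,0],[[0.1,0,0],0,0],[[0.15,0,0],0,0],[[0.15,0,0],0,0]]'
```

```text
time: 12.58
ee_pos: [0.514, -0.155, 0.0504]
orientation: [0.0, 0.992, -0.128, -0.002]
contact_force: [-5.6, 1.8, 9.2]
gripper_width: 0.0117
time: 12.92
ee_pos: [0.515, -0.1553, 0.0504]
orientation: [0.0, 0.992, -0.128, -0.002]
contact_force: [-5.0, 1.2, 9.2]
gripper_width: 0.0117
```

```bash
python3 -m inch '[[[0.05,0,0],0,0],[[0.1,0,0],0,0],[[0.15,0,0],0,0],[[0.15,0,0],0,0]]'; python3 -m inch '[[[0.05,0,0],0,0],[[0.1,0,0],0,0],[[0.15,0,0],0,0],[[0.15,0,0],0,0]]'
```

```text
time: 13.25
ee_pos: [0.5159, -0.1556, 0.0504]
orientation: [-0.0, 0.992, -0.128, -0.003]
contact_force: [-5.2, 2.4, 9.1]
gripper_width: 0.0116
time: 13.58
ee_pos: [0.5169, -0.1559, 0.0504]
orientation: [-0.0, 0.992, -0.128, -0.003]
contact_force: [-4.4, 2.0, 9.6]
gripper_width: 0.0116
```

```bash
python3 -m inch '[[[0.1,0,0],0,0],[[0.2,0,0],0,0],[[0.3,0,0],0,0],[[0.3,0,0],0,0]]'; python3 -m inch '[[[0.1,0,0],0,0],[[0.2,0,0],0,0],[[0.3,0,0],0,0],[[0.3,0,0],0,0]]'
```

```text
time: 13.92
ee_pos: [0.5195, -0.1566, 0.0504]
orientation: [-0.0, 0.992, -0.128, -0.003]
contact_force: [-4.0, 1.3, 8.5]
gripper_width: 0.0116
time: 14.25
ee_pos: [0.522, -0.1574, 0.0504]
orientation: [-0.0, 0.992, -0.128, -0.004]
contact_force: [-4.9, 1.1, 8.4]
gripper_width: 0.0114
```

```bash
python3 -m inch '[[[0.1,0,0],0,0],[[0.2,0,0],0,0],[[0.3,0,0],0,0],[[0.3,0,0],0,0]]'; python3 -m inch '[[[0.1,0,0],0,0],[[0.2,0,0],0,0],[[0.3,0,0],0,0],[[0.3,0,0],0,0]]'
```

```text
time: 14.58
ee_pos: [0.5245, -0.1581, 0.0504]
orientation: [-0.001, 0.992, -0.128, -0.004]
contact_force: [-5.2, 1.1, 8.5]
gripper_width: 0.0115
time: 14.92
ee_pos: [0.527, -0.1589, 0.0504]
orientation: [-0.001, 0.992, -0.128, -0.005]
contact_force: [-5.1, 1.0, 9.0]
gripper_width: 0.0117
```

```bash
python3 -m inch '[[[0.1,0,0],0,0],[[0.2,0,0],0,0],[[0.3,0,0],0,0],[[0.3,0,0],0,0]]'; python3 -m inch '[[[0.1,0,0],0,0],[[0.2,0,0],0,0],[[0.3,0,0],0,0],[[0.3,0,0],0,0]]'
```

```text
time: 15.25
ee_pos: [0.5295, -0.1596, 0.0504]
orientation: [-0.001, 0.992, -0.128, -0.005]
contact_force: [-4.5, 1.3, 8.7]
gripper_width: 0.0119
time: 15.58
ee_pos: [0.532, -0.1603, 0.0503]
orientation: [-0.001, 0.992, -0.128, -0.006]
contact_force: [-5.1, 1.9, 9.1]
gripper_width: 0.0115
```

```bash
python3 -m inch '[[[0.05,0,0],0,0],[[0.1,0,0],0,0],[[0.15,0,0],0,0],[[0.15,0,0],0,0]]'; python3 -m inch '[[[0.05,0,0],0,0],[[0.1,0,0],0,0],[[0.15,0,0],0,0],[[0.15,0,0],0,0]]'
```

```text
time: 15.92
ee_pos: [0.5329, -0.1606, 0.0503]
orientation: [-0.001, 0.992, -0.128, -0.006]
contact_force: [-4.6, 2.0, 9.1]
gripper_width: 0.0117
time: 16.25
ee_pos: [0.5339, -0.1609, 0.0503]
orientation: [-0.001, 0.992, -0.128, -0.007]
contact_force: [-5.5, 1.6, 9.0]
gripper_width: 0.0114
```

```bash
python3 -m inch '[[[0.05,0,0],0,0],[[0.1,0,0],0,0],[[0.15,0,0],0,0],[[0.15,0,0],0,0]]'
```

```text
time: 16.58
ee_pos: [0.5348, -0.1611, 0.0503]
orientation: [-0.001, 0.992, -0.128, -0.008]
contact_force: [-5.9, 1.9, 8.5]
gripper_width: 0.0117
```

```bash
python3 -m inch '[[[0.05,0,0],0,0],[[0.1,0,0],0,0],[[0.15,0,0],0,0],[[0.15,0,0],0,0]]'
```

```text
time: 16.92
ee_pos: [0.5357, -0.1615, 0.0503]
orientation: [-0.002, 0.992, -0.128, -0.008]
contact_force: [-5.0, 2.5, 8.6]
gripper_width: 0.0118
```

```bash
python3 -m inch '[[[0.05,0,0],0,0],[[0.1,0,0],0,0],[[0.12,0,0],0,0],[[0.12,0,0],0,0]]'
```

```text
time: 17.25
ee_pos: [0.5364, -0.1617, 0.0503]
orientation: [-0.002, 0.992, -0.128, -0.009]
contact_force: [-5.5, 2.5, 9.6]
gripper_width: 0.0114
```

```bash
python3 -m inch '[[[0.05,0,0],0,0],[[0.1,0,0],0,0],[[0.12,0,0],0,0],[[0.12,0,0],0,0]]'
```

```text
time: 17.58
ee_pos: [0.5368, -0.1618, 0.0502]
orientation: [-0.002, 0.992, -0.128, -0.01]
contact_force: [-6.8, 2.5, 9.7]
gripper_width: 0.0117
```

```bash
python3 -m inch '[[[0.05,0,0],0,0],[[0.1,0,0],0,0],[[0.12,0,0],0,0],[[0.12,0,0],0,0]]'
```

```text
time: 17.92
ee_pos: [0.5368, -0.1618, 0.05]
orientation: [-0.002, 0.992, -0.128, -0.011]
contact_force: [-7.8, 2.5, 11.0]
gripper_width: 0.0115
```

```bash
python3 -m inch '[[[0.05,0,0],0,0],[[0.1,0,0],0,0],[[0.12,0,0],0,0],[[0.12,0,0],0,0]]'; python3 -c "
from h import *
s=state();print(s['ee_pos'],s['contact_force'],s['torque']);R=(np.array(s['ee_pos'][:2])-[.538,-.1593])
ex=np.array([np.cos(np.radians(-14.7)),np.sin(np.radians(-14.7))]);print('fixture X,Y of TCP',R@ex,R@[-ex[1],ex[0]])"
```

```text
time: 18.25
ee_pos: [0.5368, -0.1618, 0.0498]
orientation: [-0.003, 0.992, -0.128, -0.012]
contact_force: [-8.9, 2.6, 10.1]
gripper_width: 0.0117
[ 0.53678327 -0.16177313  0.04983833] [-8.92784749  2.61927628 10.14316905] [0.7256359  2.49218879 0.09802218]
fixture X,Y of TCP -0.0005493295864147374 -0.00270093802133439
```

End wall felt: x stalled at 0.5368 (27 mm travel) and the push rose from 5 to 9 N. Backing off a touch and letting the keeper come up behind the teeth.

```bash
python3 -m inch '[[[-0.05,0,-0.05],0,0],[[-0.05,0,-0.1],0,0],[[-0.05,0,-0.2],0,0],[[-0.05,0,-0.3],0,0],[[-0.05,0,-0.3],0,0]]'; python3 -m inch '[[[0,0,-0.05],0,0],[[0,0,-0.1],0,0],[[0,0,-0.15],0,0],[[0,0,-0.15],0,0]]'
```

```text
time: 18.67
ee_pos: [0.5365, -0.1617, 0.0532]
orientation: [-0.003, 0.992, -0.128, -0.012]
contact_force: [-1.9, 0.7, 6.4]
gripper_width: 0.0116
time: 19.0
ee_pos: [0.5366, -0.1617, 0.0547]
orientation: [-0.003, 0.992, -0.128, -0.012]
contact_force: [-2.0, 0.4, 3.6]
gripper_width: 0.0122
```

```bash
python3 -m inch '[[[0,0,-0.05],0,0],[[0,0,-0.05],0,0]]'; python3 -m inch '[[[0,0,0],0,0.05],[[0,0,0],0,0.14],[[0,0,0],0,0.2],[[0,0,0],0,0.3],[[0,0,0],0,0.4],[[0,0,0],0,0.4],[[0,0,0],0,0.4]]'
```

```text
time: 19.17
ee_pos: [0.5365, -0.1617, 0.0548]
orientation: [-0.003, 0.992, -0.128, -0.012]
contact_force: [0.7, -0.8, -3.3]
gripper_width: 0.0114
time: 19.75
ee_pos: [0.5365, -0.1617, 0.0549]
orientation: [-0.003, 0.992, -0.128, -0.012]
contact_force: [-0.0, 0.8, 0.2]
gripper_width: 0.0369
```

Before release the lips stopped the upward move (force went to -3.3 N with no motion), so the keeper is trapped. Withdrawing straight up and looking.

```bash
python3 -m inch '[[[0,0,-1],0,0.4],[[0,0,-2],0,0.4],[[0,0,-4],0,0.4],[[0,0,-7],0,0.4],[[0,-3,-10],0,0.4],[[0,-6,-12],0,0.4],[[0,-10,-12],0,0.4],[[0,-13,-12],0,0.4],[[0,-13,-12],0,0.4],[[0,-13,-12],0,0.4]]'
python3 - <<'E'
from h import *
ex=np.array([np.cos(np.radians(-14.7)),np.sin(np.radians(-14.7))]);ey=np.array([-ex[1],ex[0]])
C={n:camera(n) for n in("scene","side")}
for n,c in C.items():
    p=cloud(c);z=p[...,2];d=p[...,:2]-(.538,-.1593);X=d@ex;Y=d@ey
    m=(z>.1)&(z<.125)&(abs(X)<.05)&(abs(Y)<.05)
    print(n,m.sum(),"fin X",np.percentile(X[m],[1,99]).round(4),"Y",np.percentile(Y[m],[1,99]).round(4),"top",np.percentile(z[m],[50,95]).round(4))
    t=(z>.065)&(z<.08)&(abs(Y)<.019)&(abs(X)<.04); 
    if t.sum()>10:
        q=p[t];A=np.c_[X[t],Y[t],np.ones(t.sum())];print("plate",t.sum(),np.median(z[t]).round(4),"slopes",np.linalg.lstsq(A,z[t],rcond=None)[0][:2].round(3))
B=cv2.resize(C["scene"]["frame"][190:310,160:280],(400,400));A=cv2.resize(C["side"]["frame"][230:400,260:430],(400,400))
cv2.imwrite("pics/f1.png",cv2.convertScaleAbs(np.hstack([B,A]),alpha=1.6)[:,:,::-1])
E
```

```text
time: 20.58
ee_pos: [0.5727, -0.0353, 0.1761]
orientation: [-0.003, 0.992, -0.127, -0.011]
contact_force: [0.1, -0.9, 0.9]
gripper_width: 0.0374
scene 177 fin X [-0.0059  0.0069] Y [-0.0135  0.0118] top [0.1094 0.1121]
plate 608 0.0695 slopes [-0.017 -0.019]
side 259 fin X [-0.0066  0.0054] Y [-0.0171  0.0082] top [0.1118 0.1134]
plate 893 0.0717 slopes [-0.002 -0.025]
```

View pics/f1.png

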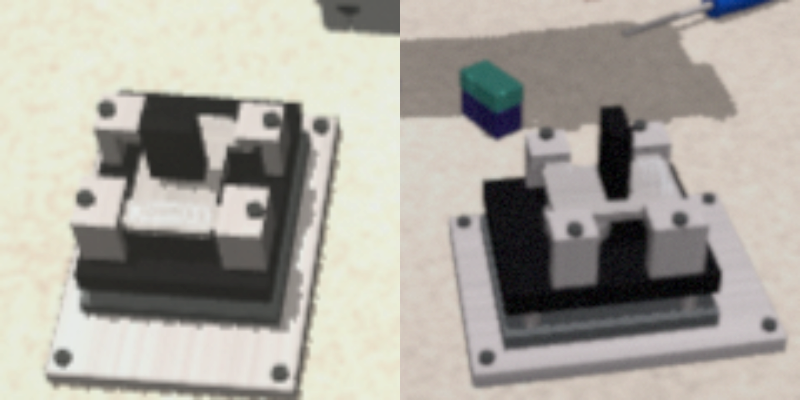

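The keeper sits level under all four lips (scene crop (170,190)). The fin is centred at X≈0, Y≈-1 mm in the scene view and -4 mm in the side view, which reads the lips themselves about -3 mm off too. The fin top at 0.112 puts the underside at ≈0.065, which is home height for a head clamped 3 mm high. Nothing touches the gripper. Handing in.

```bash
python3 -c "
from workcell import ctrl;print(ctrl.finish_job())"
```

```text
the job is handed in; nothing more can be done
None
```

The keeper is home and holding the plunger down by itself, and I handed the job in at about 21 s. `finish_job` returns no verdict, so this rests on my own checks.

**What I did:**
1. I picked up the bare steel keeper by its fin and entered it through the lip gaps.
2. I felt the plunger about 3 mm above its nominal height and pressed it about 9 mm in. The force read about 11 N.
3. I slid the keeper about 27 mm until the end walls were felt. The sideways push rose from 5 N to 9 N.
4. I let it rise against the lips, then released it and moved the arm clear.

**Last checks:**
- **Trapped:** before release, the lips stopped the upward move.
- **Position:** the fin is centred within 1 mm of the fixture centre along x. Across, the scene camera reads -1 mm and the side camera -4 mm, but the side camera also reads the lips about -3 mm off.
- **Height:** the underside is at about 65 mm, which fits about 4 mm of plunger travel with the head 3 mm high.
- **Tilt:** the plate slopes are at most about 0.025 rad.
- **Bystanders:** the one relay and the screwdriver tip in the last picture look unmoved. I did not measure either, and the other relay was last seen in place mid-task.

**What failed or disagreed:**
- The first grasp closed on air above the fin. The real fingertips stand about 34 mm higher than the reported TCP and the data sheet say. I measured this in three views and corrected for it.
- The tool tilted about 0.02 rad while sliding. The keeper was level again after release.

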